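# Latch a camera foot onto a ball mount

## Task

Fit the camera foot onto the bench mount: lower its socket onto the ball and push it straight down until the sprung jaws snap past the ball and the foot sits flat and fully home on the round plate. Only then press its latch lever fully down to lock it, and let go. Feel your way: never lean on the mount or the lever with more than about 40 N, and do not shift the jars or the petri dish.

Things in the scene. Friction and masses are not known exactly. Their poses are not given: they have to be found in the camera images.
- camera_foot: loose camera foot, 0.3 to 0.5 kg, upright on the bench at the start. Grey cast housing 58x58 mm, 42 mm high, with a tail 34 mm wide and 26 mm high reaching to x = +63 mm under the lever; a black grip block on top. Origin: centre of the socket's mouth in the flat underside; z up, x towards the latch lever
- foot_grip (a point): point on the axis of the foot's black grip block, 66 mm above the underside and 8 mm behind the socket's axis. The block is gripped from above across its y faces: 28 mm wide in y, 34 mm long in x, from 42 to 83 mm above the underside; a camera screw on it reaches to 92 mm
- socket_top (a point): blind end of the socket: bore 30 mm across and 36 mm deep, mouth chamfered 1.5 mm. Two sprung jaws, 13 mm above the mouth at +y and -y, stick 2.5 mm into the bore. Pushing them past the ball takes 6 to 15 N in all, more than the foot's weight: it does not drop home; past the ball they pull it down; then the flat underside meets the round plate and the resistance turns rigid
- latch_lever (a joint): angle of the foot's steel latch lever, rad: 0 = open, raised 0.6 rad above level; 0.6 = level, fully down on its stop. Hinge along y at x = 20, z = 47 mm of the foot, lever towards +x. Stiff: stays where it is left, takes about 4 to 10 N on the paddle to move. It drives a bolt under the ball and cannot go fully down while the ball blocks the bolt
- lever_paddle (a point): centre of the latch lever's paddle (18 mm long, 26 mm wide, 6 mm thick), 40 mm from the hinge, 4 mm below the paddle's upper face; moves with the lever
- seat_pin (a joint): seat indicator in m: a steel pin 4 mm across that rises from the top of the grip block at x = 0 of the foot. 0 = flush, no ball in the socket; about 0.004 = ball fully home
- ball_mount: mount fixed to the bench: dark steel foot 120 mm across, column, steel plate 130 mm across and in its middle a 28 mm steel ball on a 14 mm neck, ball centre 20 mm above the plate. Origin: on the bench, on the ball's axis, z up. The column's height is unknown and not reported: the plate's top is 46 to 74 mm above the bench and must be felt or seen. Plate and ball do not give way
- lamp_supply: lamp power supply, a fixed box with a dark flat top 165 mm above the bench that spans about x = 0.30 to 0.57, y = -0.05 to 0.13 of the world, between the foot and the mount; keep arm and gripper clear of it
- specimen_jar_a: bystander: amber specimen jar with dark cap, 36 mm across, 79 mm high; origin at the centre of its underside
- specimen_jar_b: bystander: amber specimen jar with white cap, 36 mm across, 78 mm high; origin at the centre of its underside
- petri_dish: bystander: glass petri dish, 92 mm across, 26 mm high; origin at the centre of its underside

How it is judged (in metres and radians):
On the way:
1. the foot is fully home on the ball with its lever still up (value of joint seat_pin above 0.0025 m and horizontal distance between camera_foot and ball_mount below 0.003 m and angle between camera_foot's own z axis and vertical below 0.05 rad and value of joint latch_lever below 0.2 rad), for 0.2 s.
At the end, for the whole second after the job is handed in: the latch lever is down (more than 0.53 of 0.6 rad), the ball fully home in the socket (seat pin up more than 2.5 mm), the foot within 3 mm of the ball's axis, upright within 0.05 rad, at rest (value of joint latch_lever above 0.53 rad and value of joint seat_pin above 0.0025 m and horizontal distance between camera_foot and ball_mount below 0.003 m and angle between camera_foot's own z axis and vertical below 0.05 rad and linear speed of camera_foot below 0.01 m/s); the robot touches nothing.
It fails at once if contact forces between foot and mount, the jaws' included, pass 50 N (contact force between camera_foot and ball_mount above 50 N).
It fails at once if the lever is pushed with more than 50 N (contact force between the fingers and latch_lever above 50 N).
It fails at once if the robot leans on the mount with more than 50 N (contact force between the arm and ball_mount above 50 N).
It fails at once if a jar or the petri dish is shifted more than 15 mm (distance of any of specimen_jar_a, specimen_jar_b, petri_dish from where it was at the start of the episode above 0.015 m).
It also fails if it takes over 72 s, if anything falls off the work surface, if the arm or the gripper's body presses on something with over 40 N, if the wrist force passes 120 N, or if a joint passes its speed limit or range.

## Robot

A 6-joint arm with a two-finger parallel gripper is mounted at the origin on a cart in front of the work surface, level with it; the furniture and walls round the work are solid. World frame = base frame: x ahead of the robot, y to its left, z up, the work surface at z = 0. Lengths are in mm, angles in rad, forces in N, time in s.
With the tool pointing down it reaches from about 350 to 975 mm from the base axis. Payload 17.4 kg.
Tool frame: the origin (TCP) lies on the centre line of the jaws, within the pads' length; the fingertips stand ahead of it and the grasp point (between the pads) lies 6 mm ahead of it (tips_ahead is the z of the fingertips in the tool frame, in mm); z points along the fingers, y is the line along which they close (so a half turn about z gives the same grasp; the last joint's range is limited). The gripper opens to 85 mm and grips with 20 to 120 N. Pads are 22 mm wide; open, the fingers measure 114 mm over their backs; the gripper's body (76 mm by 85 mm) begins 54 mm behind the grasp point. The pads swing forward as they close: fully open they stand 13 mm farther back than shut.
Start: joints at [1.19, 0.116, 1.442, -0, 1.584, -0.038], TCP at [226.893, 635.73, 256.303] pointing down, gripper open.
Joint ranges: [-2.83, 2.83], [-0.83, 2.19], [0.07, 2.5], [-1.14, 4.28], [0.01, 3], [-2.97, 2.97]. Speed limits (rad/s): [1.89, 1.89, 2.22, 3.14, 3.14, 3.14].

## Interface

Orientations are given as a rotation vector (axis times angle).
In Python, from plant import * gives the robot as it stands.
- The arm moves only by the tool play_rows, never from a script. Its argument "rows" is a list of rows, each an object with "linear": the shift along the world's x, y, z in m, a list of three; "angular": the turn, a rotation vector about the world's x, y, z in rad, a list of three; "gripper": the closure, from -1 (fully open) to 1 (shut). In form: [{"linear": [tx, ty, tz], "angular": [ax, ay, az], "gripper": gripper}, ...]. A call has 1 to 8 rows; each row shifts and turns the commanded pose from where the row before left it; what a row does not reach is not made up. A row lasts 1/8 s, in which the tool goes at most 62.5 mm and 10.7 degrees, less where a joint would pass 70% of its speed; a pose out of reach is approached as far as the arm can. A call is refused whole if a number of a shift passes 0.0625 or a number of a turn 0.188, either way. A call with a gripper value outside its range is refused whole. The fingers move at their own pace and stop on an object; "newtons" is the grip in N (left out, the last holds). Time passes only in rows, so rows that do not move let the fingers close. It gives the time, the measured TCP pose, the force, the opening and the grip force at its end, in the units of the state.
- get_obs(): the state, without advancing time (a new reading comes with each control period).
- grab_frame(name): name is "scene" or "side" or "wrist"; returns a dict with "image" (384x512x3 uint8, blue, green, red), "vertical_fov" (degrees; the focal length in pixels is half the picture's height over the tangent of half this angle, whatever the lens; pixels are square), "cx", "cy" (the principal point, pixels), "world_to_cam" (4x4, takes a point from world to camera coordinates). Camera axes: x right, y down, z forward; pixel columns grow to the right and rows downward; lengths in mm; the calibration is good to about 2 mm. A picture is of the moment at which its call begins. There is no depth.
- finish_job(): hands the job in; it is judged then, once.
The state is a dict: "time_s": time; "joint_positions": joint angles; "joint_velocities": joint speeds; "effort": joint torques, N m; "tcp_pos": TCP position; "eef_rot": TCP orientation; "wrist_force": force on the tool from outside, world axes, zero at the start; "ft_torque": the same for the moment, N m; "finger_gap": finger opening in mm; "gripper_force": force on a finger pad.
Only numpy, scipy, OpenCV 4.12 (cv2) and the standard library are available. Lean on these libraries where they do the work, as an engineer would, in place of code of your own. Each camera call takes 0.05 s, during which the arm holds its last target. There are 200 camera calls.

## Working session

There is one attempt and no reset: what is moved stays moved. The work goes in short steps, Python scripts to look and compute and a tool call to move; the robot and the scene stay as the last step left them, time stands still between calls to the robot, and variables do not carry over. Pictures are saved under pics/ and viewed, at most 10 in all, crops included, and the job is handed in when it is done.

Besides the shell and the picture viewer there is one more tool, called after "Call:" as name(argument=value, ...), one argument or row to a line, values as JSON. play_rows: Moves the arm, as the interface text tells. Its arguments: {"type":"object","properties":{"rows":{"type":"array"},"newtons":{"type":"number"}},"required":["rows"]}

```bash
mkdir -p pics; ls
cat > h.py <<'E'
from plant import *
import numpy as np, cv2
from scipy.spatial.transform import Rotation as R
def K(f):
    fl=192/np.tan(np.radians(f["vertical_fov"])/2); return fl,f["cx"],f["cy"]
def ray(f,u,v):
    fl,cx,cy=K(f); T=np.array(f["world_to_cam"]); Rm=T[:3,:3]; c=-Rm.T@T[:3,3]
    d=Rm.T@np.array([(u-cx)/fl,(v-cy)/fl,1]); return c,d/np.linalg.norm(d)
def onz(f,u,v,z):
    c,d=ray(f,u,v); return c+d*(z-c[2])/d[2]
def proj(f,p):
    fl,cx,cy=K(f); T=np.array(f["world_to_cam"]); q=T[:3,:3]@np.array(p)+T[:3,3]; return np.array([cx+fl*q[0]/q[2],cy+fl*q[1]/q[2]])
def tri(rs):
    A=np.zeros((3,3));b=np.zeros(3)
    for c,d in rs:
        P=np.eye(3)-np.outer(d,d);A+=P;b+=P@c
    return np.linalg.solve(A,b)
def snap(n,fn):
    f=grab_frame(n); import pickle; pickle.dump(f,open('pics/'+fn+'.pkl','wb')); cv2.imwrite('pics/'+fn+'.png',f["image"]); return f
def load(fn):
    import pickle; return pickle.load(open('pics/'+fn+'.pkl','rb'))
E
python3 - <<'E'
from h import *
a=snap("scene","s0");b=snap("side","d0");c=snap("wrist","w0")
cv2.imwrite('pics/both.png',cv2.resize(np.vstack([np.hstack([a["image"],b["image"]])]),(800,300)))
for f in(a,b,c): print(f["vertical_fov"],f["cx"],f["cy"],ray(f,f["cx"],f["cy"]))
o=get_obs();print({k:np.round(v,3).tolist() if not isinstance(v,str) else v for k,v in o.items()})
E
```

```text
pics
43.1979734188068 258.7038820791028 191.79061511086888 (array([364.64886241, 800.408735  , 882.37901984]), array([ 0.09795489, -0.6997537 , -0.70763663]))
44.08946507388769 252.51784452955715 193.44385237569585 (array([344.71334014, 785.96865515, 754.4080119 ]), array([ 0.13072718, -0.7460901 , -0.65288587]))
69.56813495067598 258.840601408793 188.17608004756966 (array([148.5435201 , 664.26737205, 372.03009182]), array([ 0.30144341, -0.10926921, -0.94720225]))
{'time_s': 0.15, 'joint_positions': [1.19, 0.116, 1.442, -0.0, 1.584, -0.038], 'joint_velocities': [-0.001, -0.0, -0.002, 0.002, -0.0, -0.001], 'effort': [0.002, -73.252, -63.285, -0.0, 0.005, -0.0], 'tcp_pos': [226.837, 635.614, 255.756], 'eef_rot': [-0.536, -3.095, 0.001], 'wrist_force': [0.282, 0.204, -0.241], 'ft_torque': [0.046, -0.014, -0.043], 'gripper_force': 0.0, 'finger_gap': 85.314}
```

View pics/s0.png

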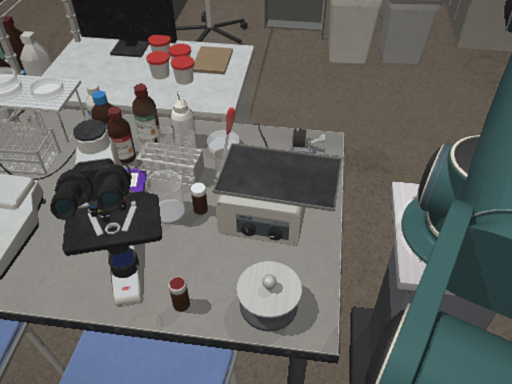

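View pics/d0.png

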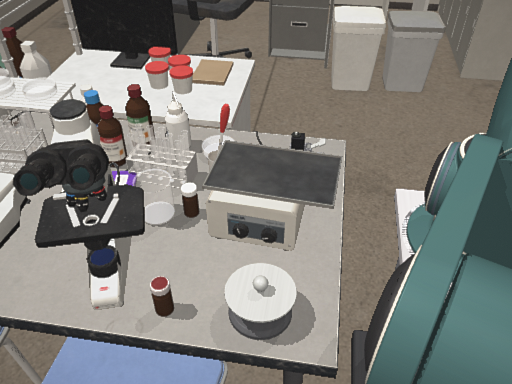

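View pics/w0.png

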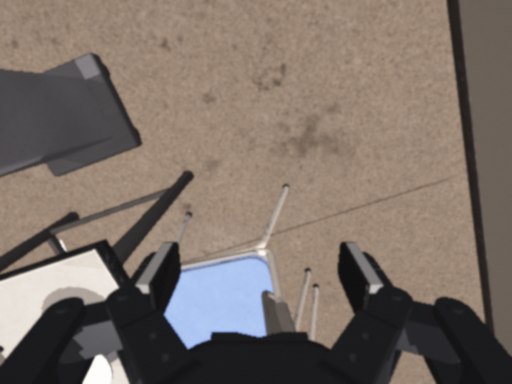

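The scene view shows the mount with its ball at about (269,282), the supply at (280,200), and the jars at (180,293) and (199,197). The dish is at about (168,205). The foot is mostly hidden behind the supply, with its black block at about (299,137) and its lever to the right at (318,145). In the side view the ball is at (260,284) and the block at (297,141). The wrist view shows only the floor and mount edge.

Run:
```python
from h import *
a=load("s0");b=load("d0")
print("ball",tri([ray(a,269.5,282.5),ray(b,260.5,284)]))
for z in(66,80,94):print(z,onz(a,269.5,282.5,z),onz(b,260.5,284,z))
for z in(40,83):print("foot",z,onz(a,299,137,z),onz(b,297,141,z))
for n,z,p,q in(("jarA",0,(180,308),(163,314)),("jarB",0,(200,212),(191,215)),("dish",0,(166,212),(157,217))):print(n,onz(a,*p,z),onz(b,*q,z))
ims=[]
for f,(x,y) in((a,(260,110)),(b,(260,110))):ims.append(cv2.resize(f["image"][y:y+60,x:x+100],(800,480),interpolation=cv2.INTER_CUBIC)[:300])
cv2.imwrite('pics/c1.png',np.vstack(ims))
```

```text
ball [421.62041305 256.961739    82.12336539]
66 [420.60148929 244.5941569   66.        ] [425.61242879 245.75630737  66.        ]
80 [419.64196344 254.12576404  80.        ] [423.96720209 256.74248524  80.        ]
94 [418.68243758 263.65737118  94.        ] [422.32197539 267.72866312  94.        ]
foot 40 [ 400.54144123 -260.19923901   40.        ] [ 407.5249509  -259.13485552   40.        ]
foot 83 [ 398.70927204 -206.0595444    83.        ] [ 403.74433924 -196.23039447   83.        ]
jarA [601.27197271 287.9323791    0.        ] [603.43058688 294.3011599    0.        ]
jarB [620.52973862  17.76658981   0.        ] [623.47034543  22.57929106   0.        ]
dish [ 7.03647952e+02  2.94024832e+01 -1.13686838e-13] [699.13591878  41.96872371   0.        ]
```

View pics/c1.png

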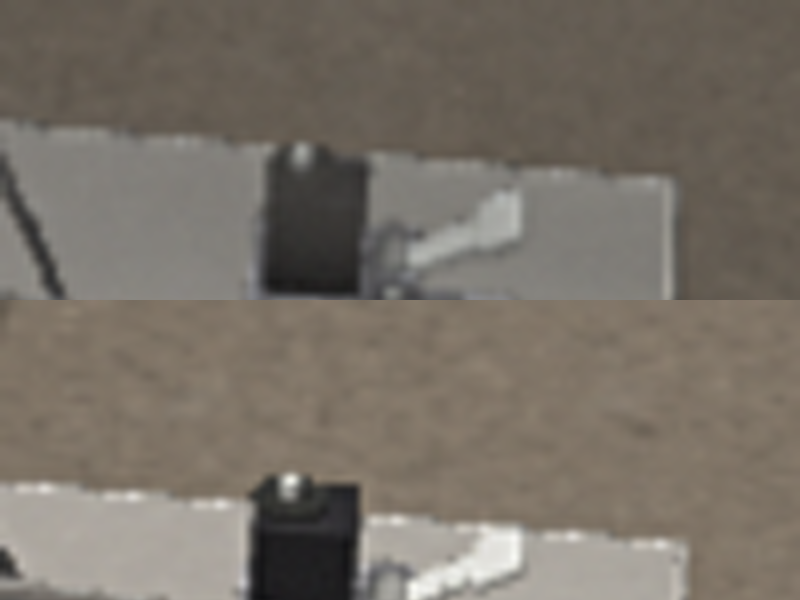

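The crop confirms it: the block's screw top is at about (297.5,129) in scene and the paddle is at about (323,137). The lever points to world -x. The jars and dish are well clear, at x ≥ 600. Next I'll look at the mount from above.

Call:
play_rows(
  rows=[
    {"linear":[0.026,-0.047,0.008],"angular":[0,0,0.0425],"gripper":-1},
    {"linear":[0.026,-0.047,0.008],"angular":[0,0,0.0425],"gripper":-1},
    {"linear":[0.026,-0.047,0.008],"angular":[0,0,0.0425],"gripper":-1},
    {"linear":[0.026,-0.047,0.008],"angular":[0,0,0.0425],"gripper":-1},
    {"linear":[0.026,-0.047,0.008],"angular":[0,0,0.0425],"gripper":-1},
    {"linear":[0.026,-0.047,0.008],"angular":[0,0,0.0425],"gripper":-1},
    {"linear":[0.026,-0.047,0.008],"angular":[0,0,0.0425],"gripper":-1},
    {"linear":[0.026,-0.047,0.008],"angular":[0,0,0.0425],"gripper":-1},
  ],
)

```text
time_s: 1.15
tcp_pos: [435.3, 258.1, 320.5]
eef_rot: [0.002, 3.141, 0.0]
wrist_force: [0.8, 0.1, -1.1]
finger_gap: 85.1
gripper_force: 0.0
```

Run:
```python
from h import *
o=get_obs();print(o["time_s"],o["tcp_pos"],o["eef_rot"],o["joint_positions"],o.get("tips_ahead"))
c=snap("wrist","w1");print(ray(c,c["cx"],c["cy"]),proj(c,[421,256,82]))
```

```text
1.15 [435.34515302 258.09061802 320.52328554] [1.94018023e-03 3.14144189e+00 9.70769175e-05] [ 4.84740491e-01 -2.64532626e-01  1.69859139e+00 -1.55345459e-05
  1.70737223e+00 -1.08482274e+00] None
(array([352.17562753, 258.97729435, 436.90351986]), array([ 3.20604582e-01, -8.96262557e-04, -9.47212700e-01])) [256.75048631 150.6844342 ]
```

View pics/w1.png

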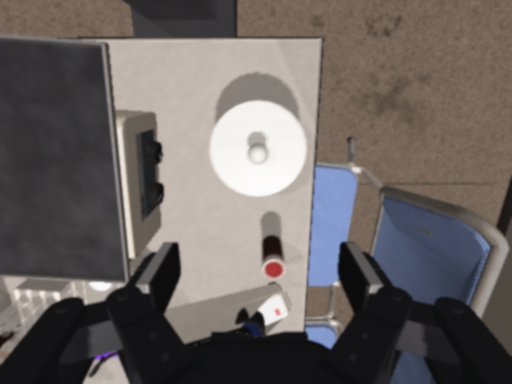

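The wrist view shows the white plate centred at about (258,148), about 97 px across, with the ball at about (258,153). The jar is at (273,268). I'll fit the plate and ball numerically and work out the plate height.

```bash
cat >> h.py <<'E'
def plate(f,box,thr):
    x,y,w,h=box; g=cv2.cvtColor(f["image"],cv2.COLOR_BGR2GRAY)[y:y+h,x:x+w]
    m=((g>thr)*255).astype(np.uint8); m=cv2.morphologyEx(m,cv2.MORPH_OPEN,np.ones((5,5)))
    cs,_=cv2.findContours(m,cv2.RETR_EXTERNAL,cv2.CHAIN_APPROX_NONE)
    k=max(cs,key=cv2.contourArea); return cv2.fitEllipse(cv2.convexHull(k)+np.array([[x,y]]))
E
python3 - <<'E'
from h import *
c=load("w1");a=load("s0");b=load("d0")
for t in(215,230,242): print(t,plate(c,(195,90,122,115),t))
for f,bx in((a,(230,255,80,75)),(b,(215,255,90,80))):
    for t in(170,185,200):print(t,plate(f,bx,t))
g=cv2.cvtColor(c["image"],cv2.COLOR_BGR2GRAY);print(g[125:172:2,240:276:2])
print(g[148,200:320:4])
E
```

```text
215 ((257.37646484375, 148.4559783935547), (94.99613952636719, 96.22119140625), 81.05695343017578)
230 ((257.4264221191406, 148.53750610351562), (93.82422637939453, 94.31243896484375), 110.72162628173828)
242 ((257.5828857421875, 149.0055389404297), (90.60804748535156, 91.79285430908203), 149.7899932861328)
170 ((268.5621337890625, 288.3469543457031), (54.686824798583984, 64.56591033935547), 92.25189208984375)
185 ((255.86805725097656, 293.6328430175781), (32.10786819458008, 48.97563171386719), 145.36917114257812)Traceback (most recent call last):
  File "<stdin>", line 5, in <module>
  File "h.py", line 26, in plate
    k=max(cs,key=cv2.contourArea); return cv2.fitEllipse(cv2.convexHull(k)+np.array([[x,y]]))
ValueError: max() iterable argument is empty
```

Run:
```python
from h import *
c=load("w1");a=load("s0");b=load("d0")
for t in(150,160):
    print(t,[plate(f,bx,t) for f,bx in((a,(230,255,80,75)),(b,(215,255,90,80)))])
g=cv2.cvtColor(c["image"],cv2.COLOR_BGR2GRAY)
print(g[138:170:2,244:274:2])
pc=[ray(a,268.6,288.8),ray(c,257.4,148.4)]
p=tri(pc);print("plate",p)
fl=K(c)[0]
for z in(50,60,70):  # predicted centre and diameter in views
    q=onz(c,257.4,148.4,z);th=np.linspace(0,6.28,60)
    r=lambda f:cv2.fitEllipse(np.array([proj(f,q+[65*np.cos(t),65*np.sin(t),0]) for t in th],np.float32)[:,None])
    print(z,q,r(c),r(a),r(b))
```

```text
150 [((268.7034606933594, 288.2523193359375), (55.438438415527344, 65.32548522949219), 92.02964782714844), ((244.1737518310547, 287.7021484375), (84.43505096435547, 138.18614196777344), 67.87211608886719)]
160 [((268.63458251953125, 288.3125915527344), (55.06632995605469, 64.9822769165039), 91.7746810913086), ((244.1737518310547, 287.7021484375), (84.43505096435547, 138.18614196777344), 67.87211608886719)]
[[242 231 190 170 169 169 170 170 170 169 178 212 233 242 243]
 [242 228 188 170 170 170 170 170 170 171 178 213 233 243 244]
 [242 229 190 172 170 165 160 158 160 165 178 217 236 244 245]
 [243 229 193 168 151 139 139 142 144 151 166 214 237 244 245]
 [244 237 217 163 141 153 163 166 163 158 160 207 235 243 245]
 [245 242 214 162 170 187 195 197 194 185 173 196 226 240 244]
 [245 236 195 177 197 211 219 222 220 210 191 190 217 237 242]
 [245 231 195 194 215 228 233 236 234 227 208 190 212 235 242]
 [245 231 201 204 225 234 241 243 240 233 219 197 215 237 242]
 [245 234 214 210 227 236 242 244 242 235 222 201 222 239 241]
 [246 240 228 216 225 235 243 245 242 234 219 207 231 241 24
[... 686 characters left out ...]
94), 91.28328704833984)
60 [422.10220256 256.71884204  60.        ] ((257.3995056152344, 145.80873107910156), (94.34646606445312, 94.862548828125), 99.421630859375) ((267.97979736328125, 290.505859375), (55.43549728393555, 65.2225112915039), 92.371337890625) ((261.485595703125, 292.78753662109375), (58.27199172973633, 71.9484634399414), 91.46222686767578)
70 [420.24691144 256.77876327  70.        ] ((257.39947509765625, 145.6650848388672), (96.93388366699219, 97.4563980102539), 99.56510162353516) ((268.9760437011719, 287.80621337890625), (55.59510040283203, 65.7234878540039), 92.55077362060547) ((262.5487365722656, 289.4994812011719), (58.35535430908203, 72.5308837890625), 91.63243103027344)
```

Run:
```python
from h import *
from scipy.optimize import least_squares
c=load("w1");a=load("s0");b=load("d0");th=np.linspace(0,6.28,60)
def e(f,q): 
    r=cv2.fitEllipse(np.array([proj(f,np.array(q)+[65*np.cos(t),65*np.sin(t),0]) for t in th],np.float32)[:,None]);return [*r[0],r[1][1]]
def res(q):
    bq=np.array(q)+[0,0,20]
    return np.r_[np.array(e(c,q))-[257.4,148.5,95.8],np.array(e(a,q))-[268.7,288.3,65.2],proj(c,bq)-[257.2,153.5],proj(a,bq)-[269.5,282.5],proj(b,bq)-[260.5,284]]
s=least_squares(res,[420,257,62],diff_step=1e-3);print(s.x,np.round(res(s.x),1))
g=cv2.cvtColor(a["image"],cv2.COLOR_BGR2GRAY);print(g[270:296,258:282:2])
```

```text
[423.31346785 256.7693785   64.0893149 ] [ 0.  -1.3 -0.1 -1.3  1.   0.2  0.1 -0.7 -2.  -0.3  0.4 -1.4]
[[188 191 188 190 189 188 191 188 188 184 185 185]
 [189 191 187 191 190 188 192 188 187 184 184 186]
 [189 189 188 192 190 188 192 188 187 185 184 187]
 [189 189 189 192 186 188 190 189 186 184 184 187]
 [190 188 189 191 163 167 162 185 189 184 183 187]
 [191 187 189 190 158 166 157 154 182 187 183 187]
 [191 188 191 173 171 178 172 148 150 187 182 187]
 [191 187 190 163 181 188 185 161 126 183 182 187]
 [191 188 176 166 191 202 191 169 127 180 182 188]
 [191 188 158 172 209 208 192 170 132 174 185 188]
 [191 189 153 175 213 205 198 170 132 159 184 188]
 [190 189 152 170 196 194 192 167 131 151 184 190]
 [189 189 153 162 179 184 179 156 127 123 148 190]
 [189 189 157 150 166 172 165 145 120 115 122 151]
 [188 188 147 134 153 157 152 132 110 119 122 125]
 [188 190 170 123 141 146 136 119  99 121 124 125]
 [188 189 178 128 122 130 123 106  99 124 124 126]
 [188 181 177 163 100 109 106  94 113 125 126 127]
 [188 178 175 178 110  88  92  99 123 125 127 128]
 [180 177 175 177 150  95  97 116 126 124 127 127]
 [175 179 174 175 175 126 108 122 127 122 126 124]
 [176 179 175 174 179 166 110 114 124 121 124 127]
 [178 178 174 173 176 178 126 120 126 120 126 167]
 [175 178 175 174 176 177 164 173 176 135 164 189]
 [177 178 175 174 176 175 177 188 192 171 187 191]
 [185 178 175 175 176 176 183 187 190 183 189 189]]
```

Call:
play_rows(
  rows=[
    {"linear":[-0.002,-0.058,0],"angular":[0,0,0],"gripper":-1},
    {"linear":[-0.002,-0.058,0],"angular":[0,0,0],"gripper":-1},
    {"linear":[-0.002,-0.058,0],"angular":[0,0,0],"gripper":-1},
    {"linear":[-0.002,-0.058,0],"angular":[0,0,0],"gripper":-1},
    {"linear":[-0.002,-0.058,0],"angular":[0,0,0],"gripper":-1},
    {"linear":[-0.002,-0.058,0],"angular":[0,0,0],"gripper":-1},
    {"linear":[-0.002,-0.058,0],"angular":[0,0,0],"gripper":-1},
    {"linear":[-0.002,-0.058,0],"angular":[0,0,0],"gripper":-1},
  ],
)

```text
time_s: 2.2
tcp_pos: [418.3, -206.1, 320.3]
eef_rot: [0.005, 3.141, -0.0]
wrist_force: [1.5, 0.1, 0.4]
finger_gap: 85.6
gripper_force: 0.0
```

Run:
```python
from h import *
o=get_obs();print(o["time_s"],o["tcp_pos"],o["joint_positions"])
c=snap("wrist","w2")
```

```text
2.2 [ 418.3201258  -206.14950509  320.33084563] [-5.12633327e-01 -3.55166128e-01  1.76923010e+00  9.49890610e-05
  1.72709498e+00 -2.08030819e+00]
```

View pics/w2.png

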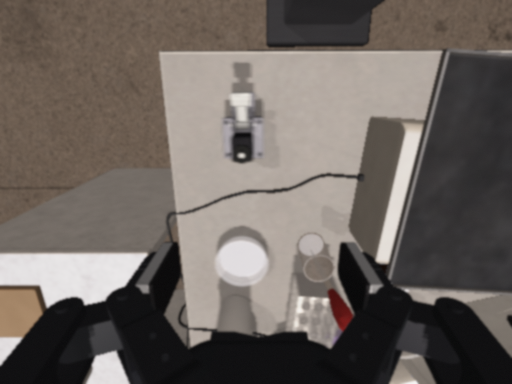

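The wrist view shows the foot at about (242,130): paddle at (242,99), black block top at (242,147). The supply is to the right, well clear, and a white cap sits at (242,262) farther out. I'll move closer and measure.

Run:
```python
from h import *
c=load("w2")
print("block top",onz(c,242,148,83),"paddle",onz(c,242,99,72),"white",onz(c,242,262,50),onz(c,215,262,50),onz(c,270,262,50))
g=cv2.cvtColor(c["image"],cv2.COLOR_BGR2GRAY)
print(g[84:168:2,218:268:2])
```

```text
block top [ 400.2788631  -227.21473502   83.        ] paddle [ 340.38430544 -226.49583785   72.        ] white [ 592.66446758 -233.51504908   50.        ] [ 592.54554073 -277.37323577   50.        ] [ 592.78777922 -188.03982428   50.        ]
[[171 172 174 ... 173 175 174]
 [170 172 172 ... 173 173 173]
 [169 171 172 ... 173 174 173]
 ...
 [171 171 171 ... 158 158 158]
 [173 172 172 ... 159 158 158]
 [172 173 173 ... 166 161 162]]
```

Call:
play_rows(
  rows=[
    {"linear":[-0.006,-0.0105,-0.04],"angular":[0,0,0],"gripper":-1},
    {"linear":[-0.006,-0.0105,-0.04],"angular":[0,0,0],"gripper":-1},
    {"linear":[0,0,-0.04],"angular":[0,0,0],"gripper":-1},
    {"linear":[0,0,0],"angular":[0,0,0],"gripper":-1},
  ],
)

```text
time_s: 2.75
tcp_pos: [405.9, -224.7, 197.9]
eef_rot: [-0.005, -3.138, -0.004]
wrist_force: [-0.2, 0.1, 0.1]
finger_gap: 85.7
gripper_force: 0.0
```

Run:
```python
from h import *
o=get_obs();print(o["time_s"],o["tcp_pos"],o["eef_rot"])
c=snap("wrist","w3");a=snap("scene","s3");b=snap("side","d3")
cv2.imwrite('pics/w3c.png',cv2.resize(c["image"][60:260,140:340],(600,600),interpolation=cv2.INTER_CUBIC))
```

```text
2.75 [ 405.91845289 -224.69840329  197.86285612] [-0.00490359 -3.13770075 -0.00382743]
```

View pics/w3c.png

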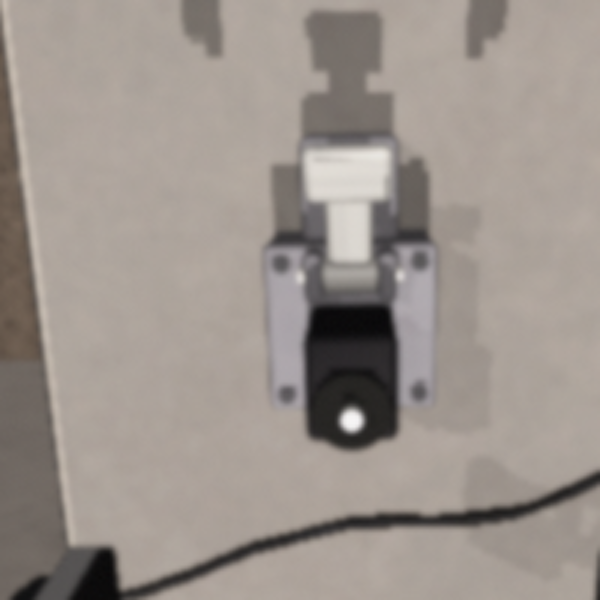

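The crop shows the foot from above. The housing's top corners are at about (266,245), (434,243), (271,406) and (432,404) in crop pixels. The block top runs from (307,338) to (397,437), the screw is at (351,420), and the paddle is at (348,173).

Run:
```python
from h import *
c=load("w3");P=lambda u,v,z:onz(c,140+(u+.5)/3-.5,60+(v+.5)/3-.5,z)
H=[P(266,245,42),P(434,243,42),P(432,404,42),P(271,406,42)]
B=[P(307,338,83),P(396,338,83),P(397,437,83),P(307,437,83)]
for n,q in(("H",H),("B",B)):
    q=np.array(q)[:,:2];print(n,q.mean(0),[np.round(q[(i+1)%4]-q[i],1) for i in range(4)])
print("screw",P(351,420,92),P(351,420,90)); print("paddle z75",P(348,173,75))
```

```text
H [ 393.38637452 -225.91544758] [array([-0.5, 55.1]), array([56.1,  0.8]), array([  0.5, -56.2]), array([-56.1,   0.4])]
B [ 401.48926592 -225.4266321 ] [array([ 0.1, 25.7]), array([30.8,  0.7]), array([ -0.1, -27.1]), array([-30.8,   0.7])]
screw [ 407.9918821  -225.63726713   92.        ] [ 408.75350241 -225.65273256   90.        ]
paddle z75 [ 340.37227659 -226.19056336   75.        ]
```

Call:
play_rows(
  rows=[
    {"linear":[-0.0045,-0.001,-0.02],"angular":[0,0,0],"gripper":-1},
    {"linear":[0,0,-0.035],"angular":[0,0,0],"gripper":-1},
    {"linear":[0,0,-0.035],"angular":[0,0,0],"gripper":-1},
    {"linear":[0,0,-0.025],"angular":[0,0,0],"gripper":-1},
    {"linear":[0,0,-0.01],"angular":[0,0,0],"gripper":-1},
    {"linear":[0,0,0],"angular":[0,0,0],"gripper":-1},
  ],
  newtons=70,
)

```text
time_s: 3.65
tcp_pos: [402.3, -226.3, 75.3]
eef_rot: [-0.004, -3.141, -0.0]
wrist_force: [-0.7, 0.3, 0.6]
finger_gap: 85.3
gripper_force: 0.0
```

Call:
play_rows(
  rows=[
    {"linear":[0,0,0],"angular":[0,0,0],"gripper":0},
    {"linear":[0,0,0],"angular":[0,0,0],"gripper":1},
    {"linear":[0,0,0],"angular":[0,0,0],"gripper":1},
    {"linear":[0,0,0],"angular":[0,0,0],"gripper":1},
    {"linear":[0,0,0],"angular":[0,0,0],"gripper":1},
    {"linear":[0,0,0],"angular":[0,0,0],"gripper":1},
  ],
  newtons=70,
)

```text
time_s: 4.4
tcp_pos: [402.7, -226.4, 76.0]
eef_rot: [0.004, 3.141, -0.001]
wrist_force: [0.4, 1.4, 5.9]
finger_gap: 27.5
gripper_force: 69.7
```

Run:
```python
from h import *
o=get_obs();print({k:np.round(v,3).tolist() for k,v in o.items() if k in("time_s","tcp_pos","eef_rot","wrist_force","finger_gap","gripper_force","tips_ahead","joint_positions")}, list(o))
import plant;print([n for n in dir(plant) if not n.startswith('_')])
```

```text
{'time_s': 4.4, 'joint_positions': [-0.567, -0.255, 2.092, 0.0, 1.303, -2.136], 'tcp_pos': [402.749, -226.436, 75.96], 'eef_rot': [0.004, 3.141, -0.001], 'wrist_force': [0.358, 1.408, 5.925], 'gripper_force': 69.725, 'finger_gap': 27.536} ['time_s', 'joint_positions', 'joint_velocities', 'effort', 'tcp_pos', 'eef_rot', 'wrist_force', 'ft_torque', 'gripper_force', 'finger_gap']
['MotionError', 'finish_job', 'get_obs', 'grab_frame', 'tips_ahead']
```

Gripped: the opening is 27.5 mm, and the foot's underside is 76 mm below the TCP. I'll lift well above the supply and then cross.

Call:
play_rows(
  rows=[
    {"linear":[0,0,0.02],"angular":[0,0,0],"gripper":1},
    {"linear":[0,0,0.05],"angular":[0,0,0],"gripper":1},
    {"linear":[0,0,0.055],"angular":[0,0,0],"gripper":1},
    {"linear":[0,0,0.055],"angular":[0,0,0],"gripper":1},
    {"linear":[0,0,0.055],"angular":[0,0,0],"gripper":1},
    {"linear":[0,0,0.01],"angular":[0,0,0],"gripper":1},
    {"linear":[0,0,0],"angular":[0,0,0],"gripper":1},
  ],
)

```text
time_s: 5.28
tcp_pos: [402.4, -226.3, 319.6]
eef_rot: [-0.004, -3.141, -0.0]
wrist_force: [-0.4, -0.2, -3.9]
finger_gap: 27.2
gripper_force: 69.8
```

Call:
play_rows(
  rows=[
    {"linear":[0.015,0.04,0],"angular":[0,0,0],"gripper":1},
    {"linear":[0.016,0.06,0],"angular":[0,0,0],"gripper":1},
    {"linear":[0.016,0.06,0],"angular":[0,0,0],"gripper":1},
    {"linear":[0.016,0.06,0],"angular":[0,0,0],"gripper":1},
    {"linear":[0.016,0.06,0],"angular":[0,0,0],"gripper":1},
    {"linear":[0.016,0.06,0],"angular":[0,0,0],"gripper":1},
    {"linear":[0.016,0.06,0],"angular":[0,0,0],"gripper":1},
    {"linear":[0.016,0.06,0],"angular":[0,0,0],"gripper":1},
  ],
)

```text
time_s: 6.28
tcp_pos: [529.1, 235.8, 317.5]
eef_rot: [-0.004, -3.139, 0.002]
wrist_force: [1.4, -0.6, -2.6]
finger_gap: 27.1
gripper_force: 70.1
```

Call:
play_rows(
  rows=[
    {"linear":[0,0.024,0],"angular":[0,0,0],"gripper":1},
    {"linear":[0,0,-0.03],"angular":[0,0,0],"gripper":1},
    {"linear":[0,0,-0.03],"angular":[0,0,0],"gripper":1},
    {"linear":[0,0,0],"angular":[0,0,0],"gripper":1},
    {"linear":[0,0,0],"angular":[0,0,0],"gripper":1},
  ],
)

```text
time_s: 6.9
tcp_pos: [529.4, 257.7, 260.5]
eef_rot: [-0.005, -3.141, 0.0]
wrist_force: [0.4, -0.1, -2.6]
finger_gap: 27.1
gripper_force: 70.4
```

Run:
```python
from h import *
o=get_obs();print(o["time_s"],o["tcp_pos"],o["eef_rot"],o["wrist_force"],o["ft_torque"],tips_ahead() if callable(tips_ahead) else tips_ahead)
c=snap("wrist","w4");print(proj(c,[423,257,84]))
cv2.imwrite('pics/w4c.png',cv2.resize(c["image"],(800,600),interpolation=cv2.INTER_CUBIC))
```

```text
6.9 [529.39085723 257.66231733 260.52501579] [-4.55578802e-03 -3.14132442e+00  1.40761019e-04] [ 0.40969067 -0.13973937 -2.60947287] [-0.02162545 -0.04588163 -0.03272388] 25.0
[257.24439903  69.60879906]
```

View pics/w4c.png

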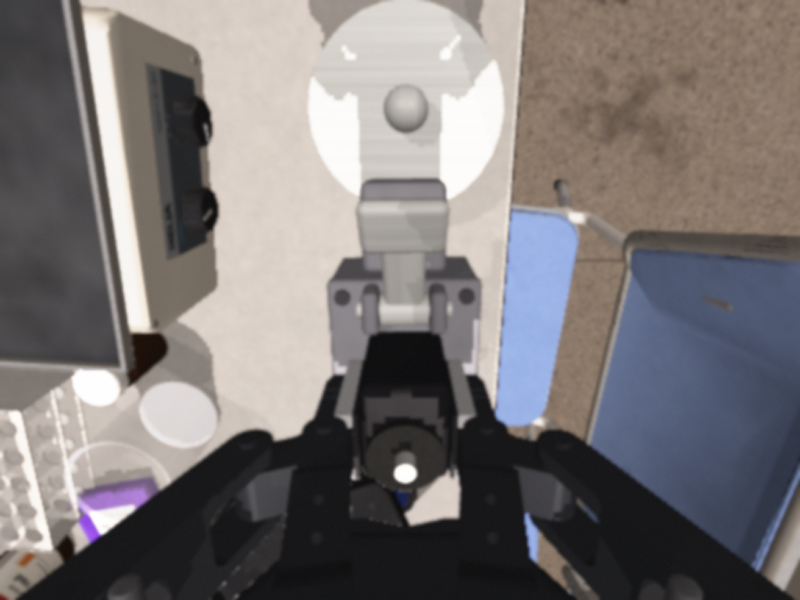

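The ball is at (406,108) in this 800-px view. The held foot is in the same frame, with its housing corners at (332,262) and (478,260) and the tail end at (362–445,181). So I can measure the ball relative to the foot, which cancels calibration error.

Run:
```python
from h import *
c=load("w4");o=np.array([529.39-9.3,257.66,184.5])
F=lambda x,y,z:proj(c,o+[-x,-y,z])
up=lambda p:np.round((p+.5)/.64-.5,1)
print("housing far corners",up(F(29,29,42)),up(F(29,-29,42)),"tail top end",up(F(63,17,26)),up(F(63,-17,26)),"paddle end",[up(F(20+49*np.cos(.6)-3.4*s*np.sin(.6)*0,y,47+49*np.sin(.6))) for s in(0,) for y in(13,-13)],"screw",up(F(-8+0,0,92)),up(F(-15,0,92)))
g=cv2.cvtColor(c["image"],cv2.COLOR_BGR2GRAY)
print(g[54:86:2,242:278:2])
for t in(150,165,180):
    print(t,plate(c,(190,0,140,140),t))
print(c["image"].shape, ray(c,259.7,68.8), onz(c,259.7,68.8,84),onz(c,259.7,68.8,80))
```

```text
housing far corners [322.7 278.8] [482.4 278.4] tail top end [356.8 179.1] [447.9 178.8] paddle end [array([352.8, 201.1]), array([449.8, 200.8])] screw [402.1 455.8] [402.3 476. ]
[[201 202 202 201 201 196 187 182 178 177 182 189 198 202 204 204 204 205]
 [203 204 204 204 195 180 168 174 179 179 178 177 177 187 203 208 209 208]
 [206 206 206 193 167 171 179 187 189 190 189 189 181 166 185 207 210 210]
 [205 205 201 173 165 179 186 194 196 195 196 196 190 171 168 198 208 209]
 [204 204 183 159 170 184 191 198 201 201 201 200 194 178 163 181 206 209]
 [205 202 168 157 175 186 195 204 206 206 207 206 197 180 165 160 196 208]
 [208 198 153 158 173 186 198 208 209 207 211 209 198 180 165 149 177 196]
 [206 197 148 155 169 183 193 201 204 204 205 203 195 177 162 145 171 191]
 [205 196 145 149 164 175 183 189 194 194 192 192 186 172 157 138 169 191]
 [207 199 147 140 156 168 174 180 183 184 182 183 178 164 149 132 167 191]
 [209 205 161 130 145 157 163 170 172 172 173 173 169 153 137 132 177 191]
 [206 205 179 125 130 145 152 157 161 161 161 160 155 140 125 142 185 191]
 [205 206 199 151 117 127 137 143 146 146 146 145 138 122 125 170 188 190]
 [205 205 204 190 136 112 116 124 127 129 128 125 117 115 155 184 188 188]
 [207 206 207 206 191 145 108 104 106 106 105 108 124 159 184 189 189 190]
 [206 206 206 207 206 197 173 145 124 120 130 152 175 185 187 188 187 187]]
150 ((258.7088928222656, 58.213623046875), (142.93247985839844, 498.5857238769531), 0.8444568514823914)
165 ((258.7173767089844, 56.88008117675781), (142.4063720703125, 521.873046875), 0.8486207127571106)
180 ((258.70428466796875, 55.12773895263672), (141.962646484375, 541.24365234375), 0.8885380029678345)
(384, 512, 3) (array([446.28547536, 258.70286197, 376.90504822]), array([-0.08168399,  0.00237337, -0.99665545])) [422.27953431 259.40036655  84.        ] [421.95170191 259.40989188  80.        ]
```

Run:
```python
from h import *
c=load("w4");o=np.array([529.39-9.3,257.66,184.5])
F=lambda x,y,z:np.round(proj(c,o+[-x,-y,z]),1)
g=cv2.cvtColor(c["image"],cv2.COLOR_BGR2GRAY)
print("row profile at 185 left/right");print(list(g[185,200:235]),list(g[185,285:325]))
print("row 120 tail");print(list(g[120,222:242]),list(g[120,275:295]))
print("col 222 down from 155");print(list(g[155:200,222]));print("col 298",list(g[155:200,298]))
print("col 258 down 105:145",list(g[105:170,258]))
for p in [(29,29,42),(29,-29,42),(28,28,42),(29,29,32),(29,29,0),(29,29,26),(63,17,26),(63,17,0),(63,-17,0),(-8,14,83),(9,0,83),(9,13,83),(9,-13,83),(65,0,76)]:print(p,F(*p))
```

```text
row profile at 185 left/right
[np.uint8(213), np.uint8(213), np.uint8(213), np.uint8(213), np.uint8(213), np.uint8(212), np.uint8(212), np.uint8(208), np.uint8(191), np.uint8(159), np.uint8(135), np.uint8(132), np.uint8(136), np.uint8(136), np.uint8(133), np.uint8(124), np.uint8(115), np.uint8(103), np.uint8(99), np.uint8(97), np.uint8(103), np.uint8(113), np.uint8(124), np.uint8(133), np.uint8(136), np.uint8(137), np.uint8(136), np.uint8(137), np.uint8(137), np.uint8(136), np.uint8(135), np.uint8(127), np.uint8(107), np.uint8(85), np.uint8(75)] [np.uint8(108), np.uint8(119), np.uint8(123), np.uint8(124), np.uint8(123), np.uint8(124), np.uint8(123), np.uint8(123), np.uint8(118), np.uint8(108), np.uint8(92), np.uint8(78), np.uint8(71), np.uint8(68), np.uint8(71), np.uint8(78), np.uint8(89), np.uint8(104), np.uint8(116), np.uint8(122), np.uint8(124), np.uint8(123), np.uint8(138), np.uint8(170), np.uint8(194), np.uint8(202), np.uint8(203), np.uint8(204), np.uint8(203), np.uint8(202), np.uint8(201), np.uint8(200), np.uint8(200), np.uint8(200), np.uint8(204), np.uint8(210), np.uint8(202),
[... 2668 characters left out ...]
.uint8(160), np.uint8(159), np.uint8(158), np.uint8(158), np.uint8(157), np.uint8(159), np.uint8(162), np.uint8(163), np.uint8(162), np.uint8(160), np.uint8(157), np.uint8(153), np.uint8(144), np.uint8(137), np.uint8(146), np.uint8(158), np.uint8(162), np.uint8(162), np.uint8(163), np.uint8(163), np.uint8(163), np.uint8(163)]
(29, 29, 42) [206.3 178.3]
(29, -29, 42) [308.6 178. ]
(28, 28, 42) [208.2 179.9]
(29, 29, 32) [209.3 173.5]
(29, 29, 0) [217.  161.4]
(29, 29, 26) [211.  170.9]
(63, 17, 26) [228.2 114.4]
(63, 17, 0) [232.3 111.8]
(63, -17, 0) [282.8 111.7]
(-8, 14, 83) [227.5 278.7]
(9, 0, 83) [257.1 246.8]
(9, 13, 83) [228.3 246.8]
(9, -13, 83) [286.  246.7]
(65, 0, 76) [256.6 117.5]
```

Call:
play_rows(
  rows=[
    {"linear":[-0.007,0.0005,-0.03],"angular":[0,0,0],"gripper":1},
    {"linear":[-0.007,0.0005,-0.03],"angular":[0,0,0],"gripper":1},
    {"linear":[0,0,0],"angular":[0,0,0],"gripper":1},
    {"linear":[0,0,0],"angular":[0,0,0],"gripper":1},
    {"linear":[0,0,0],"angular":[0,0,0],"gripper":1},
  ],
)

```text
time_s: 7.58
tcp_pos: [516.1, 258.9, 202.1]
eef_rot: [0.005, 3.139, 0.001]
wrist_force: [0.2, 0.4, -2.2]
finger_gap: 27.0
gripper_force: 70.4
```

Run:
```python
from h import *
np.set_printoptions(linewidth=250,threshold=100000)
ob=get_obs();t=ob["tcp_pos"];print(ob["time_s"],t,ob["eef_rot"],ob["wrist_force"])
c=snap("wrist","w5");o=np.array(t)+[-9,0,-76]
F=lambda x,y,z:np.round(proj(c,o+[-x,-y,z]),1)
g=cv2.cvtColor(c["image"],cv2.COLOR_BGR2GRAY)
p=proj(c,[422.5,258.6,84]);print("pred ball",p,"z",[onz(c,*p,z) for z in (80,88)])
u,v=np.int32(p);print(v-24,u-26);print(g[max(v-24,0):v+25:3,u-26:u+27:2])
for q in [(29,29,42),(29,-29,42),(63,17,26),(63,-17,26),(9,14,83),(9,-14,83)]:print(q,F(*q))
r=int(F(29,0,42)[1])+6;print("housing row",r,g[r,195:225],g[r,295:325])
r=int(F(63,0,26)[1])+7;print("tail row",r,g[r,222:242],g[r,275:297])
print("col258",int(F(63,0,26)[1])-10,g[int(F(63,0,26)[1])-10:int(F(63,0,26)[1])+14,258]);r=int(F(29,29,42)[1]);print("col222",r-20,g[r-20:r+12,222])
```

```text
7.575 [516.11352348 258.91289292 202.13247984] [4.53999744e-03 3.13941366e+00 1.47182695e-03] [ 0.19255972  0.43807764 -2.20119199]
pred ball [257.12764353  80.37695369] z [array([422.32574804, 258.57881172,  80.        ]), array([422.67425196, 258.62118828,  88.        ])]
56 231
[[197 198 197 197 197 198 197 197 197 197 198 198 199 197 197 198 198 197 198 198 199 199 199 199 199 200 199]
 [196 196 196 196 197 197 196 196 196 197 197 195 197 195 196 196 197 196 197 198 197 197 198 198 198 198 198]
 [191 191 191 190 191 191 191 191 191 188 180 168 165 164 164 167 174 186 191 193 194 194 194 194 194 195 196]
 [196 195 196 196 196 196 196 191 172 159 159 166 171 171 171 171 169 165 165 179 196 199 200 200 201 200 201]
 [195 194 195 194 195 194 187 157 156 168 173 179 183 183 182 183 182 181 169 154 166 193 198 198 198 198 199]
 [193 194 194 194 194 188 157 152 167 177 181 186 189 190 190 189 188 188 179 164 152 161 193 199 199 199 199]
 [195 196 195 195 193 164 146 159 171 180 185 194 196 197 198 198 196 192 182 169 157 145 179 197 199 200 200]
 [197 197 197 197 189 144 146 160 171 180
[... 1227 characters left out ...]
47.4]
housing row 184 [203 203 201 200 200 200 199 198 200 201 201 203 198 179 148 127 125 128 130 129 127 123 118 114 114 118 123 127 130 130] [117 107  99  95  94  99 104 110 117 118 118 116 126 154 178 188 190 190 190 190 191 191 190 189 188 188 189 189 188 188]
tail row 121 [249 245 231 207 194 191 186 168 139 117 118 124 130 132 133 133 132 132 132 130] [130 130 131 131 130 131 130 126 119 114 128 161 183 194 214 238 247 249 249 249 249 249]
col258 104 [193 193 194 194 193 194 195 194 190 170 131  96  93 110 123 129 132 133 134 134 133 131 127 130]
col222 158 [202 202 203 204 204 196 166 113  77  69  69  70  69  69  70  70  69  69  68  71  80  97 114 124 128 129 127 118  99  78  67  66]
```

The ball is at about (422.5, 258.9) in the TCP's frame. The two stationary views agree, and the foot in the same image shows almost no bias. I'll move over it and then feel downwards.

Call:
play_rows(
  rows=[
    {"linear":[-0.03,0,0],"angular":[0,0,0],"gripper":1},
    {"linear":[-0.04,0,0],"angular":[0,0,0],"gripper":1},
    {"linear":[-0.0145,0,0],"angular":[0,0,0],"gripper":1},
    {"linear":[0,0,0],"angular":[0,0,0],"gripper":1},
    {"linear":[0,0,-0.01],"angular":[0,0,0],"gripper":1},
    {"linear":[0,0,0],"angular":[0,0,0],"gripper":1},
    {"linear":[0,0,0],"angular":[0,0,0],"gripper":1},
    {"linear":[0,0,0],"angular":[0,0,0],"gripper":1},
  ],
)

```text
time_s: 8.62
tcp_pos: [431.2, 258.7, 190.3]
eef_rot: [-0.005, -3.142, 0.0]
wrist_force: [-0.3, -0.1, -4.2]
finger_gap: 27.1
gripper_force: 70.6
```

Run:
```python
from h import *
ob=get_obs();t=ob["tcp_pos"];print(ob["time_s"],t,ob["eef_rot"],ob["wrist_force"],ob["ft_torque"])
a=snap("scene","s6");b=snap("side","d6")
ims=[cv2.resize(a["image"][190:340,210:335],(400,480),interpolation=cv2.INTER_CUBIC),cv2.resize(b["image"][190:340,200:325],(400,480),interpolation=cv2.INTER_CUBIC)]
cv2.imwrite('pics/c6.png',np.hstack(ims))
```

```text
8.625 [431.16050131 258.71532746 190.3431952 ] [-4.72855831e-03 -3.14154204e+00  6.35276875e-05] [-0.26145119 -0.10049003 -4.16488229] [-0.04203879 -0.07732218 -0.03727392]
```

View pics/c6.png

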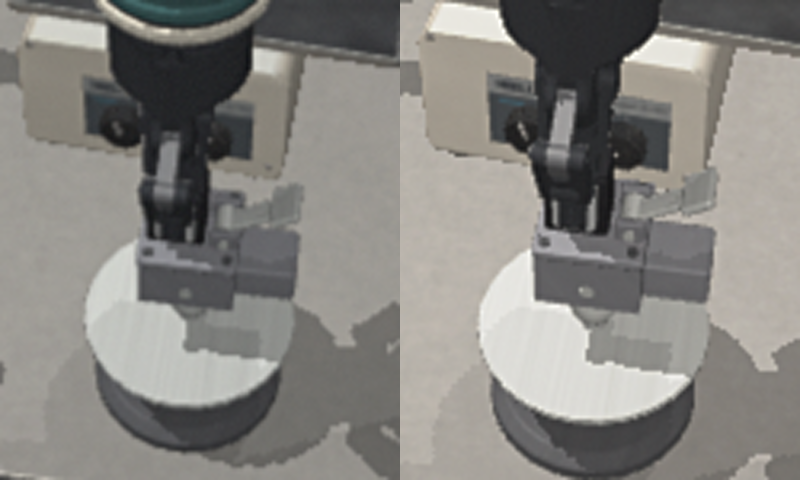

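In both views the ball's lower half shows just below the housing. The jaw screw is at (184,293) scene crop and (187,292) side crop, and the ball is centred at columns 190 and 192. I'll check those differences against the geometry.

Run:
```python
from h import *
for n,bx,by,js,bc in(("s6",210,190,(184,293),190),("d6",200,190,(187,292),192)):
    f=load(n);o=np.array([431.16-9.1,258.72,114.3])
    q=proj(f,o+[0,29,13]);cr=lambda p:np.round((p-[bx,by]+.5)*3.2-.5,1)
    for z in(82,88):
        print(n,"screw",cr(q),"ball",cr(proj(f,[422.5,258.9,z])),"bottomface corners",cr(proj(f,o+[29,29,0])),cr(proj(f,o+[-29,29,0])))
    g=cv2.cvtColor(f["image"],cv2.COLOR_BGR2GRAY)[280:296,bx+48:bx+70];print(g)
```

```text
s6 screw [181.5 298. ] ball [186.  301.2] bottomface corners [132.2 304.9] [230.6 316.5]
s6 screw [181.5 298. ] ball [186.1 295.5] bottomface corners [132.2 304.9] [230.6 316.5]
[[ 82  82  81  80  81  80  79  79  92 101 105  87  81  82  81  80  80  80
   81  79  80  81]
 [ 81  83  81  81  81  79  80  82 105 114 113  98  83  80  81  83  81  80
   79  79  80  80]
 [ 78  80  80  80  81  80  79  82 103 113 114 100  83  80  81  80  81  81
   80  80  81  80]
 [ 80  76  78  79  77  76  78  79  86  90  91  87  79  79  81  81  81  81
   81  81  80  80]
 [141 114 108 109  94  82  78  78  80  78  77  79  79  78  78  78  79  78
   79  80  79  80]
 [188 179 179 183 177 143 102  95 102  98  91  89  89  83  81  79  79  80
   80  78  79  80]
 [196 195 196 201 201 186 135 104 108 115 117 119 116 111 106  95 102 113
  106  94  91  91]
 [194 194 197 199 197 197 181 132 103 106 115 118 117 111 105  97 115 136
  133 128 130 131]
 [194 192 196 198 194 197 197 180 122  96  98 101 104  97 107 112 124 140
  138 137 141 143]
 [193 192 197 196 193 193 195 196 168 127 107 107 109 109 119 124 134 140
  138 137 1
[... 1533 characters left out ...]
2 146 149 149 146 141 133 127
  138 160 161 157]
 [219 218 217 220 222 223 223 169 119 119 129 136 139 139 135 128 118 133
  156 162 158 156]
 [219 218 218 221 221 219 224 224 175 111 108 119 124 119 119 110 106 139
  144 160 157 154]
 [219 218 219 222 221 217 220 224 224 153 112 120 122 102 119 121 131 142
  142 158 156 154]
 [218 218 220 222 220 218 220 220 223 190 139 137 136 135 133 134 141 141
  144 159 155 155]
 [218 218 221 222 219 218 219 219 221 224 212 180 143 141 143 142 142 142
  158 161 156 156]
 [219 218 221 220 218 219 218 218 221 223 226 152 141 144 144 144 142 143
  158 157 153 156]
 [219 219 221 220 218 219 219 218 220 222 226 149 140 143 145 143 142 142
  143 142 137 142]]
```

The offsets match the predictions to within about 0.5 mm. Now I'll descend gently.

Call:
play_rows(
  rows=[
    {"linear":[0.0004,0.0002,-0.004],"angular":[0,0,0],"gripper":1},
    {"linear":[0,0,-0.004],"angular":[0,0,0],"gripper":1},
    {"linear":[0,0,-0.003],"angular":[0,0,0],"gripper":1},
    {"linear":[0,0,0],"angular":[0,0,0],"gripper":1},
  ],
)

```text
time_s: 9.22
tcp_pos: [431.2, 258.9, 179.0]
eef_rot: [-0.004, -3.141, 0.0]
wrist_force: [0.1, -0.6, -3.3]
finger_gap: 27.1
gripper_force: 70.6
```

Call:
play_rows(
  rows=[
    {"linear":[0,0,-0.002],"angular":[0,0,0],"gripper":1},
    {"linear":[0,0,-0.002],"angular":[0,0,0],"gripper":1},
    {"linear":[0,0,0],"angular":[0,0,0],"gripper":1},
  ],
)

```text
time_s: 9.6
tcp_pos: [431.2, 258.9, 175.1]
eef_rot: [-0.004, -3.141, 0.0]
wrist_force: [0.5, 0.4, -3.7]
finger_gap: 27.1
gripper_force: 70.6
```

Call:
play_rows(
  rows=[
    {"linear":[0,0,-0.002],"angular":[0,0,0],"gripper":1},
    {"linear":[0,0,0],"angular":[0,0,0],"gripper":1},
  ],
)

```text
time_s: 9.85
tcp_pos: [431.2, 258.9, 173.1]
eef_rot: [-0.004, -3.141, 0.0]
wrist_force: [0.9, -0.7, -3.0]
finger_gap: 27.2
gripper_force: 70.6
```

Call:
play_rows(
  rows=[
    {"linear":[0,0,-0.002],"angular":[0,0,0],"gripper":1},
    {"linear":[0,0,0],"angular":[0,0,0],"gripper":1},
  ],
)

```text
time_s: 10.1
tcp_pos: [431.2, 258.9, 171.1]
eef_rot: [-0.004, -3.141, 0.0]
wrist_force: [-0.0, 0.3, -2.7]
finger_gap: 27.2
gripper_force: 70.6
```

Call:
play_rows(
  rows=[
    {"linear":[0,0,-0.002],"angular":[0,0,0],"gripper":1},
    {"linear":[0,0,0],"angular":[0,0,0],"gripper":1},
  ],
)

```text
time_s: 10.35
tcp_pos: [431.2, 258.9, 169.1]
eef_rot: [-0.004, -3.141, 0.0]
wrist_force: [0.0, 0.2, -3.0]
finger_gap: 27.2
gripper_force: 70.6
```

Call:
play_rows(
  rows=[
    {"linear":[0,0,-0.002],"angular":[0,0,0],"gripper":1},
    {"linear":[0,0,0],"angular":[0,0,0],"gripper":1},
  ],
)

```text
time_s: 10.6
tcp_pos: [431.2, 258.9, 167.1]
eef_rot: [-0.004, -3.141, 0.0]
wrist_force: [-0.3, -0.9, -3.8]
finger_gap: 27.0
gripper_force: 70.6
```

Call:
play_rows(
  rows=[
    {"linear":[0,0,-0.002],"angular":[0,0,0],"gripper":1},
    {"linear":[0,0,0],"angular":[0,0,0],"gripper":1},
  ],
)

```text
time_s: 10.85
tcp_pos: [431.2, 258.9, 165.1]
eef_rot: [-0.004, -3.141, 0.0]
wrist_force: [0.2, 0.6, -2.9]
finger_gap: 26.9
gripper_force: 70.6
```

Call:
play_rows(
  rows=[
    {"linear":[0,0,-0.002],"angular":[0,0,0],"gripper":1},
    {"linear":[0,0,0],"angular":[0,0,0],"gripper":1},
  ],
)

```text
time_s: 11.1
tcp_pos: [431.2, 258.9, 163.1]
eef_rot: [-0.004, -3.141, 0.0]
wrist_force: [0.3, 0.2, -3.2]
finger_gap: 26.9
gripper_force: 70.6
```

Call:
play_rows(
  rows=[
    {"linear":[0,0,-0.0015],"angular":[0,0,0],"gripper":1},
    {"linear":[0,0,0],"angular":[0,0,0],"gripper":1},
  ],
)

```text
time_s: 11.35
tcp_pos: [431.3, 258.9, 161.7]
eef_rot: [-0.004, -3.141, 0.0]
wrist_force: [0.1, 0.1, -3.5]
finger_gap: 26.8
gripper_force: 70.6
```

Call:
play_rows(
  rows=[
    {"linear":[0,0,-0.0015],"angular":[0,0,0],"gripper":1},
    {"linear":[0,0,0],"angular":[0,0,0],"gripper":1},
  ],
)

```text
time_s: 11.6
tcp_pos: [431.2, 258.9, 160.2]
eef_rot: [-0.004, -3.141, 0.0]
wrist_force: [0.0, 0.2, -4.3]
finger_gap: 26.6
gripper_force: 70.6
```

Call:
play_rows(
  rows=[
    {"linear":[0,0,-0.0015],"angular":[0,0,0],"gripper":1},
    {"linear":[0,0,0],"angular":[0,0,0],"gripper":1},
  ],
)

```text
time_s: 11.85
tcp_pos: [431.3, 258.9, 158.6]
eef_rot: [-0.004, -3.141, 0.0]
wrist_force: [0.3, 0.5, -3.5]
finger_gap: 27.1
gripper_force: 70.6
```

Call:
play_rows(
  rows=[
    {"linear":[0,0,-0.0015],"angular":[0,0,0],"gripper":1},
    {"linear":[0,0,0],"angular":[0,0,0],"gripper":1},
  ],
)

```text
time_s: 12.1
tcp_pos: [431.3, 258.8, 157.2]
eef_rot: [-0.004, -3.142, 0.0]
wrist_force: [0.0, -0.4, -3.4]
finger_gap: 26.8
gripper_force: 70.7
```

Call:
play_rows(
  rows=[
    {"linear":[0,0,-0.0015],"angular":[0,0,0],"gripper":1},
    {"linear":[0,0,0],"angular":[0,0,0],"gripper":1},
  ],
)

```text
time_s: 12.35
tcp_pos: [431.4, 258.7, 155.8]
eef_rot: [0.005, 3.141, -0.001]
wrist_force: [0.2, -2.9, -1.4]
finger_gap: 27.1
gripper_force: 71.0
```

Call:
play_rows(
  rows=[
    {"linear":[0,0,-0.0015],"angular":[0,0,0],"gripper":1},
    {"linear":[0,0,0],"angular":[0,0,0],"gripper":1},
  ],
)

```text
time_s: 12.6
tcp_pos: [431.6, 258.8, 154.5]
eef_rot: [0.005, 3.141, -0.0]
wrist_force: [2.3, -5.2, 1.1]
finger_gap: 26.6
gripper_force: 71.2
```

The jaws are engaging. There are small side forces (Fy −5, Fx +2), so I'll yield to them slightly.

Call:
play_rows(
  rows=[
    {"linear":[0.0003,-0.0004,0],"angular":[0,0,0],"gripper":1},
    {"linear":[0,0,0],"angular":[0,0,0],"gripper":1},
  ],
)

```text
time_s: 12.85
tcp_pos: [431.7, 258.6, 154.5]
eef_rot: [0.004, 3.141, 0.001]
wrist_force: [1.8, -2.5, 1.2]
finger_gap: 27.0
gripper_force: 71.3
```

Call:
play_rows(
  rows=[
    {"linear":[0,0,-0.001],"angular":[0,0,0],"gripper":1},
    {"linear":[0,0,0],"angular":[0,0,0],"gripper":1},
  ],
)

```text
time_s: 13.1
tcp_pos: [431.8, 258.8, 153.6]
eef_rot: [0.004, 3.141, 0.001]
wrist_force: [2.7, -0.0, 3.0]
finger_gap: 27.0
gripper_force: 71.6
```

Call:
play_rows(
  rows=[
    {"linear":[0.0004,0,-0.001],"angular":[0,0,0],"gripper":1},
    {"linear":[0,0,0],"angular":[0,0,0],"gripper":1},
  ],
)

```text
time_s: 13.35
tcp_pos: [432.0, 258.6, 152.0]
eef_rot: [-0.004, -3.141, -0.0]
wrist_force: [3.1, -1.2, -1.9]
finger_gap: 27.3
gripper_force: 70.9
```

Call:
play_rows(
  rows=[
    {"linear":[0,0,-0.001],"angular":[0,0,0],"gripper":1},
    {"linear":[0,0,0],"angular":[0,0,0],"gripper":1},
  ],
)

```text
time_s: 13.6
tcp_pos: [431.8, 258.5, 150.8]
eef_rot: [-0.004, -3.141, 0.0]
wrist_force: [3.6, 0.1, 1.0]
finger_gap: 27.3
gripper_force: 71.3
```

Call:
play_rows(
  rows=[
    {"linear":[0,0,-0.001],"angular":[0,0,0],"gripper":1},
    {"linear":[0,0,0],"angular":[0,0,0],"gripper":1},
  ],
)

```text
time_s: 13.85
tcp_pos: [431.7, 258.4, 149.5]
eef_rot: [-0.004, -3.14, 0.001]
wrist_force: [-2.2, 0.1, 0.1]
finger_gap: 27.2
gripper_force: 71.1
```

Call:
play_rows(
  rows=[
    {"linear":[0,0,-0.001],"angular":[0,0,0],"gripper":1},
    {"linear":[0,0,0],"angular":[0,0,0],"gripper":1},
  ],
)

```text
time_s: 14.1
tcp_pos: [431.8, 258.5, 149.0]
eef_rot: [-0.004, -3.141, 0.0]
wrist_force: [-0.5, -0.3, -6.8]
finger_gap: 27.0
gripper_force: 70.6
```

Call:
play_rows(
  rows=[
    {"linear":[0,0,-0.0007],"angular":[0,0,0],"gripper":1},
    {"linear":[0,0,0],"angular":[0,0,0],"gripper":1},
  ],
)

```text
time_s: 14.35
tcp_pos: [432.0, 258.5, 148.4]
eef_rot: [0.005, 3.141, -0.0]
wrist_force: [0.7, 0.3, -4.5]
finger_gap: 26.9
gripper_force: 70.5
```

Call:
play_rows(
  rows=[
    {"linear":[0,0,-0.0007],"angular":[0,0,0],"gripper":1},
    {"linear":[0,0,0],"angular":[0,0,0],"gripper":1},
  ],
)

```text
time_s: 14.6
tcp_pos: [432.0, 258.5, 147.7]
eef_rot: [-0.004, -3.141, 0.0]
wrist_force: [2.2, -0.3, -7.2]
finger_gap: 26.9
gripper_force: 70.3
```

Call:
play_rows(
  rows=[
    {"linear":[0,0,-0.0007],"angular":[0,0,0],"gripper":1},
    {"linear":[0,0,0],"angular":[0,0,0],"gripper":1},
  ],
)

```text
time_s: 14.85
tcp_pos: [432.1, 258.6, 147.5]
eef_rot: [0.004, 3.141, 0.0]
wrist_force: [0.4, 0.4, -0.7]
finger_gap: 26.9
gripper_force: 71.0
```

Call:
play_rows(
  rows=[
    {"linear":[0,0,-0.0006],"angular":[0,0,0],"gripper":1},
    {"linear":[0,0,0],"angular":[0,0,0],"gripper":1},
  ],
)

```text
time_s: 15.1
tcp_pos: [432.1, 258.5, 146.4]
eef_rot: [0.004, 3.141, -0.0]
wrist_force: [4.5, 0.8, -7.0]
finger_gap: 27.3
gripper_force: 70.4
```

Call:
play_rows(
  rows=[
    {"linear":[0,0,-0.0006],"angular":[0,0,0],"gripper":1},
    {"linear":[0,0,0],"angular":[0,0,0],"gripper":1},
  ],
)

```text
time_s: 15.35
tcp_pos: [432.1, 258.5, 146.1]
eef_rot: [0.004, 3.141, 0.0]
wrist_force: [3.5, 1.2, -3.3]
finger_gap: 27.1
gripper_force: 70.9
```

Call:
play_rows(
  rows=[
    {"linear":[0.0004,0,-0.0006],"angular":[0,0,0],"gripper":1},
    {"linear":[0,0,0],"angular":[0,0,0],"gripper":1},
  ],
)

```text
time_s: 15.6
tcp_pos: [432.0, 258.5, 144.8]
eef_rot: [-0.004, -3.14, 0.001]
wrist_force: [0.9, 1.2, -6.2]
finger_gap: 26.9
gripper_force: 70.5
```

Call:
play_rows(
  rows=[
    {"linear":[0,0,-0.0007],"angular":[0,0,0],"gripper":1},
    {"linear":[0,0,0],"angular":[0,0,0],"gripper":1},
  ],
)

```text
time_s: 15.85
tcp_pos: [432.1, 258.5, 144.3]
eef_rot: [-0.004, -3.141, 0.0]
wrist_force: [-2.2, 0.3, -7.5]
finger_gap: 26.8
gripper_force: 70.2
```

Call:
play_rows(
  rows=[
    {"linear":[0,0,-0.0007],"angular":[0,0,0],"gripper":1},
    {"linear":[0,0,0],"angular":[0,0,0],"gripper":1},
  ],
)

```text
time_s: 16.1
tcp_pos: [432.4, 258.5, 144.1]
eef_rot: [-0.004, -3.142, 0.0]
wrist_force: [-1.6, -0.8, -6.0]
finger_gap: 27.0
gripper_force: 70.6
```

Call:
play_rows(
  rows=[
    {"linear":[0,0,-0.0007],"angular":[0,0,0],"gripper":1},
    {"linear":[0,0,0],"angular":[0,0,0],"gripper":1},
  ],
)

```text
time_s: 16.35
tcp_pos: [432.4, 258.5, 143.5]
eef_rot: [0.004, 3.141, 0.0]
wrist_force: [-2.7, -0.9, -2.5]
finger_gap: 26.9
gripper_force: 70.9
```

Call:
play_rows(
  rows=[
    {"linear":[-0.0003,0,-0.0005],"angular":[0,0,0],"gripper":1},
    {"linear":[0,0,0],"angular":[0,0,0],"gripper":1},
  ],
)

```text
time_s: 16.6
tcp_pos: [432.2, 258.6, 142.9]
eef_rot: [0.004, 3.141, 0.0]
wrist_force: [0.2, -0.7, -2.4]
finger_gap: 27.3
gripper_force: 70.9
```

Call:
play_rows(
  rows=[
    {"linear":[0,0,-0.0005],"angular":[0,0,0],"gripper":1},
    {"linear":[0,0,0],"angular":[0,0,0],"gripper":1},
  ],
)

```text
time_s: 16.85
tcp_pos: [432.3, 258.6, 142.8]
eef_rot: [0.004, 3.141, 0.0]
wrist_force: [-2.2, -1.3, 4.6]
finger_gap: 27.0
gripper_force: 71.7
```

Call:
play_rows(
  rows=[
    {"linear":[0,0,-0.0004],"angular":[0,0,0],"gripper":1},
    {"linear":[0,0,0],"angular":[0,0,0],"gripper":1},
  ],
)

```text
time_s: 17.1
tcp_pos: [432.3, 258.6, 142.7]
eef_rot: [0.004, 3.141, 0.0]
wrist_force: [-3.9, -2.2, 9.2]
finger_gap: 27.4
gripper_force: 72.5
```

The resistance has turned rigid at TCP z 142.7, so the plate is at about 67 mm. That is consistent with the jaws passing the equator 7 mm higher. I'll add a bit more push and hold.

Call:
play_rows(
  rows=[
    {"linear":[0,0,-0.0005],"angular":[0,0,0],"gripper":1},
    {"linear":[0,0,0],"angular":[0,0,0],"gripper":1},
    {"linear":[0,0,0],"angular":[0,0,0],"gripper":1},
  ],
)

```text
time_s: 17.48
tcp_pos: [432.3, 258.6, 142.7]
eef_rot: [0.004, 3.141, 0.001]
wrist_force: [-5.7, -4.0, 13.2]
finger_gap: 27.2
gripper_force: 73.2
```

Call:
play_rows(
  rows=[
    {"linear":[0,0,-0.0005],"angular":[0,0,0],"gripper":1},
    {"linear":[0,0,0],"angular":[0,0,0],"gripper":1},
    {"linear":[0,0,0],"angular":[0,0,0],"gripper":1},
  ],
)

```text
time_s: 17.85
tcp_pos: [432.4, 258.6, 142.7]
eef_rot: [0.004, 3.14, 0.001]
wrist_force: [-8.2, -5.5, 19.5]
finger_gap: 27.1
gripper_force: 73.9
```

Call:
play_rows(
  rows=[
    {"linear":[0,0,0.0016],"angular":[0,0,0],"gripper":1},
    {"linear":[0,0,0],"angular":[0,0,0],"gripper":-1},
    {"linear":[0,0,0],"angular":[0,0,0],"gripper":-1},
    {"linear":[0,0,0],"angular":[0,0,0],"gripper":-1},
    {"linear":[0,0,0],"angular":[0,0,0],"gripper":-1},
    {"linear":[0,0,0.03],"angular":[0,0,0],"gripper":-1},
    {"linear":[0,0,0.04],"angular":[0,0,0],"gripper":-1},
    {"linear":[0,0,0.03],"angular":[0,0,0],"gripper":-1},
  ],
)

```text
time_s: 18.85
tcp_pos: [432.2, 258.6, 244.2]
eef_rot: [0.004, 3.141, 0.001]
wrist_force: [0.4, 0.3, -0.3]
finger_gap: 85.6
gripper_force: 0.0
```

Call:
play_rows(
  rows=[
    {"linear":[0,0,0],"angular":[0,0,0],"gripper":1},
    {"linear":[0,0,0],"angular":[0,0,0],"gripper":1},
    {"linear":[0,0,0],"angular":[0,0,0],"gripper":1},
    {"linear":[0,0,0],"angular":[0,0,0],"gripper":1},
  ],
)

```text
time_s: 19.35
tcp_pos: [432.0, 258.5, 241.7]
eef_rot: [-0.004, -3.141, 0.001]
wrist_force: [-0.1, -0.6, 0.2]
finger_gap: 12.3
gripper_force: 0.0
```

Run:
```python
from h import *
ob=get_obs();t=ob["tcp_pos"];print(ob["time_s"],t,ob["eef_rot"],ob["wrist_force"],ob["finger_gap"])
c=snap("wrist","w7");a=snap("scene","s7");b=snap("side","d7")
o=np.array([423.2,258.6,66.7])
F=lambda x,y,z:np.round(proj(c,o+[-x,-y,z]),1)
print("pin",F(0,0,83),F(0,0,87),"paddle",F(53,0,70),"screw",F(-15,0,92))
W=cv2.resize(c["image"][70:270,160:360],(400,400),interpolation=cv2.INTER_CUBIC)
S=cv2.resize(b["image"][210:310,215:315],(400,400),interpolation=cv2.INTER_CUBIC)
cv2.imwrite('pics/c7.png',np.hstack([W,S]))
```

```text
19.35 [431.95108829 258.45220249 241.74623097] [-4.40345712e-03 -3.14061817e+00  8.48513526e-04] [-0.12656791 -0.5976799   0.17798125] 12.29425821241611
pin [258.2 192.9] [258.2 194.6] paddle [258.  123.6] screw [258.2 214.7]
```

View pics/c7.png

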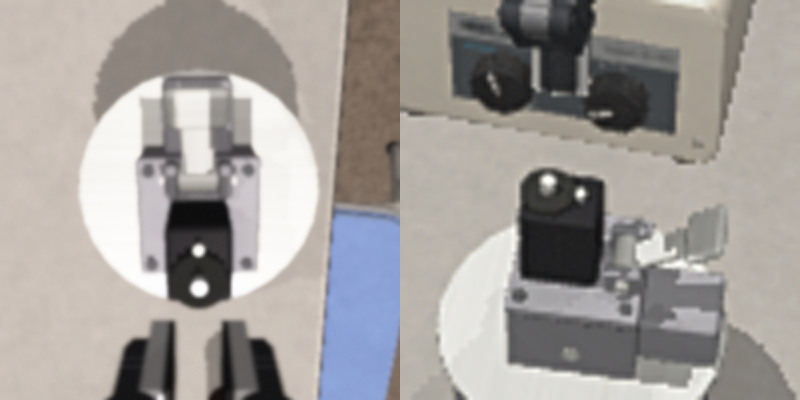

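The pin stands up as a second bright dot at (198,250) in the left crop, which matches its predicted risen position. The foot sits flat and the lever is up. The lever comes next: move the shut fingers over the paddle.

Call:
play_rows(
  rows=[
    {"linear":[-0.035,0,0],"angular":[0,0,0],"gripper":1},
    {"linear":[-0.035,0,0],"angular":[0,0,0],"gripper":1},
    {"linear":[0,0,-0.03],"angular":[0,0,0],"gripper":1},
    {"linear":[0,0,-0.025],"angular":[0,0,0],"gripper":1},
    {"linear":[0,0,-0.005],"angular":[0,0,0],"gripper":1},
    {"linear":[0,0,0],"angular":[0,0,0],"gripper":1},
    {"linear":[0,0,0],"angular":[0,0,0],"gripper":1},
  ],
  newtons=30,
)

```text
time_s: 20.38
tcp_pos: [362.5, 258.7, 183.6]
eef_rot: [0.005, 3.141, 0.001]
wrist_force: [0.6, -1.4, -0.6]
finger_gap: 0.1
gripper_force: 0.0
```

Call:
play_rows(
  rows=[
    {"linear":[0,0,-0.003],"angular":[0,0,0],"gripper":1},
    {"linear":[0,0,-0.003],"angular":[0,0,0],"gripper":1},
    {"linear":[0,0,0],"angular":[0,0,0],"gripper":1},
  ],
)

```text
time_s: 20.75
tcp_pos: [362.0, 258.5, 176.3]
eef_rot: [-0.004, -3.141, 0.0]
wrist_force: [-0.2, -0.1, -0.8]
finger_gap: -0.3
gripper_force: 0.0
```

Call:
play_rows(
  rows=[
    {"linear":[0,0,-0.002],"angular":[0,0,0],"gripper":1},
    {"linear":[0,0,-0.002],"angular":[0,0,0],"gripper":1},
    {"linear":[0,0,0],"angular":[0,0,0],"gripper":1},
  ],
)

```text
time_s: 21.12
tcp_pos: [362.0, 258.5, 172.3]
eef_rot: [-0.004, -3.141, 0.0]
wrist_force: [-0.9, 0.4, -0.0]
finger_gap: -0.1
gripper_force: 0.0
```

Call:
play_rows(
  rows=[
    {"linear":[0,0,-0.002],"angular":[0,0,0],"gripper":1},
    {"linear":[0,0,-0.001],"angular":[0,0,0],"gripper":1},
    {"linear":[0,0,0],"angular":[0,0,0],"gripper":1},
  ],
)

```text
time_s: 21.5
tcp_pos: [362.1, 258.5, 169.4]
eef_rot: [-0.004, -3.141, 0.0]
wrist_force: [0.5, -0.8, 0.1]
finger_gap: -0.3
gripper_force: 0.0
```

Call:
play_rows(
  rows=[
    {"linear":[0,0,-0.0015],"angular":[0,0,0],"gripper":1},
    {"linear":[0,0,-0.0015],"angular":[0,0,0],"gripper":1},
    {"linear":[0,0,0],"angular":[0,0,0],"gripper":1},
  ],
)

```text
time_s: 21.88
tcp_pos: [362.1, 258.7, 167.1]
eef_rot: [0.004, 3.141, 0.001]
wrist_force: [-2.8, -0.5, 7.1]
finger_gap: 0.0
gripper_force: 3.5
```

Contact at about 168, as predicted. I'll keep pressing gently; level should be near TCP z 143.

Call:
play_rows(
  rows=[
    {"linear":[0,0,-0.0015],"angular":[0,0,0],"gripper":1},
    {"linear":[0,0,-0.0015],"angular":[0,0,0],"gripper":1},
    {"linear":[0,0,-0.0015],"angular":[0,0,0],"gripper":1},
    {"linear":[0,0,0],"angular":[0,0,0],"gripper":1},
  ],
)

```text
time_s: 22.38
tcp_pos: [361.9, 258.8, 162.8]
eef_rot: [-0.004, -3.141, -0.001]
wrist_force: [-7.0, -1.4, 9.7]
finger_gap: 0.1
gripper_force: 4.8
```

Call:
play_rows(
  rows=[
    {"linear":[0,0,-0.0015],"angular":[0,0,0],"gripper":1},
    {"linear":[0,0,-0.0015],"angular":[0,0,0],"gripper":1},
    {"linear":[0,0,-0.0015],"angular":[0,0,0],"gripper":1},
    {"linear":[0,0,0],"angular":[0,0,0],"gripper":1},
  ],
)

```text
time_s: 22.88
tcp_pos: [361.9, 258.8, 158.1]
eef_rot: [-0.004, -3.141, -0.001]
wrist_force: [-6.2, -0.3, 7.5]
finger_gap: 0.3
gripper_force: 3.9
```

Call:
play_rows(
  rows=[
    {"linear":[0,0,-0.0015],"angular":[0,0,0],"gripper":1},
    {"linear":[0,0,-0.0015],"angular":[0,0,0],"gripper":1},
    {"linear":[0,0,-0.0015],"angular":[0,0,0],"gripper":1},
    {"linear":[0,0,0],"angular":[0,0,0],"gripper":1},
  ],
)

```text
time_s: 23.38
tcp_pos: [361.9, 258.8, 153.5]
eef_rot: [-0.004, -3.141, -0.001]
wrist_force: [-4.5, 0.8, 6.1]
finger_gap: 0.1
gripper_force: 3.1
```

Call:
play_rows(
  rows=[
    {"linear":[0,0,-0.0015],"angular":[0,0,0],"gripper":1},
    {"linear":[0,0,-0.0015],"angular":[0,0,0],"gripper":1},
    {"linear":[0,0,-0.0015],"angular":[0,0,0],"gripper":1},
    {"linear":[0,0,0],"angular":[0,0,0],"gripper":1},
  ],
)

```text
time_s: 23.88
tcp_pos: [361.9, 258.7, 148.9]
eef_rot: [-0.004, -3.141, -0.001]
wrist_force: [-4.3, -0.4, 5.1]
finger_gap: -0.1
gripper_force: 2.6
```

Call:
play_rows(
  rows=[
    {"linear":[0,0,-0.0015],"angular":[0,0,0],"gripper":1},
    {"linear":[0,0,-0.0015],"angular":[0,0,0],"gripper":1},
    {"linear":[0,0,0],"angular":[0,0,0],"gripper":1},
  ],
)

```text
time_s: 24.25
tcp_pos: [361.9, 258.7, 145.8]
eef_rot: [-0.004, -3.141, -0.001]
wrist_force: [-3.7, 0.1, 4.3]
finger_gap: 0.1
gripper_force: 2.3
```

Call:
play_rows(
  rows=[
    {"linear":[0,0,-0.001],"angular":[0,0,0],"gripper":1},
    {"linear":[0,0,0],"angular":[0,0,0],"gripper":1},
  ],
)

```text
time_s: 24.5
tcp_pos: [362.0, 258.7, 144.9]
eef_rot: [-0.004, -3.141, -0.001]
wrist_force: [-3.6, -0.3, 6.7]
finger_gap: 0.2
gripper_force: 2.7
```

Call:
play_rows(
  rows=[
    {"linear":[0,0,-0.001],"angular":[0,0,0],"gripper":1},
    {"linear":[0,0,0],"angular":[0,0,0],"gripper":1},
  ],
)

```text
time_s: 24.75
tcp_pos: [361.9, 258.7, 143.9]
eef_rot: [-0.004, -3.141, -0.001]
wrist_force: [-4.3, 1.0, 5.8]
finger_gap: 0.4
gripper_force: 2.6
```

Call:
play_rows(
  rows=[
    {"linear":[0,0,-0.001],"angular":[0,0,0],"gripper":1},
    {"linear":[0,0,0],"angular":[0,0,0],"gripper":1},
  ],
)

```text
time_s: 25.0
tcp_pos: [361.9, 258.7, 142.9]
eef_rot: [-0.004, -3.141, -0.001]
wrist_force: [-3.2, -1.0, 5.3]
finger_gap: 0.0
gripper_force: 2.8
```

Call:
play_rows(
  rows=[
    {"linear":[0,0,-0.0007],"angular":[0,0,0],"gripper":1},
    {"linear":[0,0,0],"angular":[0,0,0],"gripper":1},
  ],
)

```text
time_s: 25.25
tcp_pos: [361.9, 258.8, 142.5]
eef_rot: [-0.004, -3.141, -0.001]
wrist_force: [-6.1, -1.1, 10.0]
finger_gap: -0.3
gripper_force: 4.9
```

Call:
play_rows(
  rows=[
    {"linear":[0,0,-0.0005],"angular":[0,0,0],"gripper":1},
    {"linear":[0,0,0],"angular":[0,0,0],"gripper":1},
  ],
)

```text
time_s: 25.5
tcp_pos: [361.9, 258.8, 142.4]
eef_rot: [-0.004, -3.141, -0.001]
wrist_force: [-8.9, -1.2, 13.3]
finger_gap: -0.2
gripper_force: 6.9
```

The stop is at 142.4, where it was predicted. I'll push slightly more, then lift off.

Call:
play_rows(
  rows=[
    {"linear":[0,0,-0.0007],"angular":[0,0,0],"gripper":1},
    {"linear":[0,0,0],"angular":[0,0,0],"gripper":1},
    {"linear":[0,0,0],"angular":[0,0,0],"gripper":1},
  ],
)

```text
time_s: 25.88
tcp_pos: [362.0, 258.9, 142.2]
eef_rot: [0.004, 3.142, 0.002]
wrist_force: [-10.9, -2.0, 18.7]
finger_gap: -0.2
gripper_force: 9.4
```

Call:
play_rows(
  rows=[
    {"linear":[0,0,0.005],"angular":[0,0,0],"gripper":1},
    {"linear":[0,0,0.03],"angular":[0,0,0],"gripper":1},
    {"linear":[0,0,0.04],"angular":[0,0,0],"gripper":1},
    {"linear":[0.03,0,0.04],"angular":[0,0,0],"gripper":1},
    {"linear":[0.04,0,0],"angular":[0,0,0],"gripper":1},
    {"linear":[0,0,0],"angular":[0,0,0],"gripper":1},
    {"linear":[0,0,0],"angular":[0,0,0],"gripper":1},
  ],
)

```text
time_s: 26.75
tcp_pos: [431.8, 258.4, 255.1]
eef_rot: [-0.005, -3.141, 0.001]
wrist_force: [0.4, 0.4, -0.3]
finger_gap: -0.1
gripper_force: 0.0
```

Run:
```python
from h import *
ob=get_obs();print(ob["time_s"],ob["tcp_pos"],ob["wrist_force"])
c=snap("wrist","w8")
o=np.array([423.2,258.6,66.7]);F=lambda x,y,z:np.round(proj(c,o+[-x,-y,z]),1)
print("paddle end level",F(69,0,50),"open",F(60,0,75),"pin 4mm",F(0,0,87),"pin 0",F(0,0,83))
g=cv2.cvtColor(c["image"],cv2.COLOR_BGR2GRAY)
u,v=np.int32(F(69,0,50));print(v-12,list(map(int,g[v-12:v+25,u])))
u,v=np.int32(F(0,0,87));p=g[v-10:v+11,u-8:u+9];m=(p>200);ys,xs=np.nonzero(m);print("pin blob",u-8+xs.mean(),v-10+ys.mean(),m.sum())
```

```text
26.75 [431.76109667 258.42015867 255.12287386] [ 0.41651968  0.40422836 -0.25234804]
paddle end level [258.1 101.5] open [258.  113.9] pin 4mm [258.3 189.3] pin 0 [258.3 187.8]
89 [133, 133, 133, 133, 132, 133, 134, 134, 136, 134, 134, 135, 136, 142, 159, 179, 191, 193, 192, 192, 192, 191, 189, 186, 184, 184, 183, 186, 187, 186, 182, 178, 172, 178, 216, 240, 246]
pin blob 258.88235294117646 189.58823529411765 17
```

The paddle's end is at row 103, where level predicts 101.5 and open predicts 114. The pin is up at row 189.6 (predicted 189.3), and the robot is clear.

```bash
python3 -c "
from plant import *
print(finish_job())"
```

```text
the job is handed in; nothing more can be done
None
```

The camera foot is snapped fully home on the ball mount with the seat pin up, the lever is pressed down to its stop, and the arm is clear; I handed the job in at about 27 s, with no pass/fail verdict returned.

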